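Load three pipe caps into a drill jig

ROBOT

A 7-joint arm with a two-finger parallel gripper is mounted at the origin on the work surface; the furniture and walls round the work are solid. World frame = base frame: x ahead of the robot, y to its left, z up, the work surface at z = 0. Lengths are in m, angles in rad, forces in N, time in s.
With the tool pointing down it reaches from about 0.4 to 0.85 m from the base axis. Payload 4.5 kg.
Tool frame: the origin (TCP) lies midway between the tips of the shut fingers; the grasp point (between the pads) lies 19 mm behind it; z points along the fingers, y is the line along which they close (so a half turn about z gives the same grasp; the last joint's range is limited). The gripper opens to 85 mm and grips with 20 to 120 N. Pads are 22 mm wide; open, the fingers measure 114 mm over their backs; the gripper's body (76 mm by 85 mm) begins 54 mm behind the grasp point. The pads swing forward as they close: fully open they stand 13 mm farther back than shut.
Start: joints at [1.259, 0.689, -0.195, 1.565, 0.157, 0.902, -0.215], TCP at [0.212, -0.588, 0.231] pointing down, gripper open.
Joint ranges: [-3.01, 3.01], [-0.46, 2.08], [-1.47, 1.51], [0.13, 2.56], [-1, 4.14], [0.04, 2.09], [-2.66, 2.66]. Speed limits (rad/s): [2.57, 2.57, 3.14, 3.14, 3.14, 3.14, 3.14].

INTERFACE

Orientations are given as a rotation vector (axis times angle).
In Python, from workcell import observe, vision, bot gives the robot as it stands.
- The arm moves only by the tool drive_tool, never from a script. Its argument "increments" is a list of rows, each an object of numbers: "tx", "ty", "tz": the shift along the tool's x, y, z in mm; "turn": the turn about the tool's z in degrees. In form: [{"tx": .., "ty": .., "tz": .., "turn": ..}, ...]. A call has 1 to 20 rows; each row shifts and turns the commanded pose from where the row before left it, along the tool's axes as they then stand; what a row does not reach is not made up. A row lasts 1/12 s, in which the tool goes at most 41.7 mm and 7.16 degrees, less where a joint would pass 70% of its speed; a pose out of reach is approached as far as the arm can. A call is refused whole if a number of a shift passes 41.7 or a number of a turn 7.16, either way. A call with a gripper value outside its range is refused whole. "fingers" is the closure in counts, from 0 (fully open) to 255 (shut), set as the call begins (left out, the last holds). The fingers move at their own pace and stop on an object; "newtons" is the grip in N (left out, the last holds). Time passes only in rows, so rows that do not move let the fingers close. It gives the time, the measured TCP pose, the force, the opening and the grip force at its end, in the units of the state.
- observe(): the state, without advancing time (a new reading comes with each control period).
- vision.read_camera(name): name is "scene" or "top" or "wrist"; returns a dict with "color" (400x640x3 uint8, red, green, blue), "z_map" (400x640 float32, m along the optical axis (not along the pixel's ray), 0 where there is no reading), "fx", "fy", "cx", "cy" (pixels), "extrinsics" (4x4, takes a point from world to camera coordinates). Camera axes: x right, y down, z forward; pixel columns grow to the right and rows downward; lengths in m; the calibration is good to about 2 mm. A picture is of the moment at which its call begins.
- bot.job_done(): hands the job in; it is judged then, once.
The state is a dict: "clock": time; "qpos": joint angles; "dq": joint speeds; "joint_torque": joint torques, N m; "tool_pos": TCP position; "ee_rot": TCP orientation; "contact_force": force on the tool from outside, world axes, zero at the start; "wrist_torque": the same for the moment, N m; "width": opening from 0.0 (shut) to 1.0 (fully open); "finger_force": force on a finger pad.
Only numpy, scipy, OpenCV 4.12 (cv2) and the standard library are available. Lean on these libraries where they do the work, as an engineer would, in place of code of your own. Each camera call takes 0.05 s, during which the arm holds its last target. There are 200 camera calls.

TASK

Get the drill jig ready for drilling: nudge the three black pipe caps in under the drill plate, one into each of the three vees, until every cap sits fully home against both faces of its vee and the caps stand in one even row, each under its drill bushing. Leave the caps upright and let go, and do not disturb the bottle, the brass fitting and the tape measure round the jig.

Things in the scene. Friction and masses are not known exactly. Their poses are not given: they have to be found in the camera images.
- drill_jig: steel drill jig fixed to the bench, loaded from its -x side. Origin on the bench (z = 0) straight below the middle bushing; x is the way the caps are pushed in, roughly to the robot's left, y along the row towards the robot, z up. Base plate x -145 to +68, y -155 to +155 mm, flat top 10 mm above the bench; bolt heads 10 mm high, radius 11 mm, on it at x = -128, y = +-139 mm
- plate_edge (a point): middle of the lower front edge of the aluminium drill plate (jig x -49, y 0, z 64 mm). The plate is 10 mm thick, 96 mm deep (jig x -49 to +47 mm), 306 mm wide; underside 64, top 74 mm above the bench. It overhangs the front of a cap that is home by 20 mm, so an upright tool cannot reach it. Posts of radius 9 mm carry it at jig x = -36 and +34, y = +-139 mm; their screw heads rise 6 mm above it
- bushing_middle (a point): bore of the middle steel drill bushing at the drill plate's top (jig x 0, y 0, z 74 mm). The three bushings, over the vees at y = +90, 0 and -90 mm, stand 5 mm (radius 14 mm) out of the plate's top and 5 mm (radius 10 mm) out of its underside
- seat_near (a point): where the centre of a cap's underside is when the cap is home in the near vee: jig x 0, y +90 mm, on the base plate (10 mm above the bench), below the bushing; axes as the jig's. Vee: two upright flat bars 34 mm high, open to -x, faces at 35 degrees either side of x, root 51 mm beyond this point, mouth 63 mm wide 6 mm beyond it
- seat_middle (a point): the same for the middle vee (jig x 0, y 0)
- seat_far (a point): the same for the far vee (jig x 0, y -90 mm)
- cap_1: round black iron pipe cap, a cup 58 mm across (radius 29 mm) and 30 mm high, standing open side up on the jig's base plate; 0.15 to 0.31 kg; origin at the centre of its underside, z up. It slides at 1 to 3 N; pressing it home in a vee takes up to about 18 N. The three caps are alike; at first one stands 74 to 108 mm in front of each seat, up to 13 mm to a side. Any cap may go into any vee
- cap_2: a pipe cap like cap_1
- cap_3: a pipe cap like cap_1
- sealant: bystander: small upright bottle with a pointed nozzle, 46 mm across, 120 mm high, standing behind the jig; origin at the centre of its underside
- nipple: bystander: brass hex pipe nipple, 43 mm across, 42 mm high, standing behind the jig; origin at the centre of its underside
- measure: bystander: tape measure, 32 x 84 x 65 mm, standing off the jig's near end; origin at the centre of its underside
Mind the look-alikes: they are no part of the job. What is shaped like the cap_2 but green or orange is not meant. Leave any red look-alike of the cap_3 alone.

How it is judged:
At the end, for the whole second after the job is handed in: In each of the three vees stands one cap, the centre of its underside within 4 mm of that seat, upright within 0.1 rad and resting on the base plate, all three caps released and at rest (distance between any of cap_1, cap_2, cap_3 and seat_near below 0.004 m and distance between any of cap_1, cap_2, cap_3 and seat_middle below 0.004 m and distance between any of cap_1, cap_2, cap_3 and seat_far below 0.004 m and angle between each of cap_1, cap_2, cap_3's own z axis and vertical below 0.1 rad and linear speed of each of cap_1, cap_2, cap_3 below 0.01 m/s); the robot touches nothing.
It fails at once if the bottle is shifted by more than 30 mm or knocked over (distance of sealant from where it was at the start of the episode above 0.03 m or angle between sealant's own z axis and vertical above 0.5 rad).
It fails at once if the brass fitting is shifted by more than 30 mm or knocked over (distance of nipple from where it was at the start of the episode above 0.03 m or angle between nipple's own z axis and vertical above 0.5 rad).
It fails at once if the tape measure is shifted by more than 30 mm or knocked over (distance of measure from where it was at the start of the episode above 0.03 m or angle between measure's own z axis and vertical above 0.5 rad).
It also fails if it takes over 50 s, if anything falls off the work surface, if the arm or the gripper's body presses on something with over 40 N, if the wrist force passes 120 N, or if a joint passes its speed limit or range.

## Working session

There is one attempt and no reset: what is moved stays moved. The work goes in short steps, Python scripts to look and compute and a tool call to move; the robot and the scene stay as the last step left them, time stands still between calls to the robot, and variables do not carry over. Pictures are saved under pics/ and viewed, at most 10 in all, crops included, and the job is handed in when it is done.

Besides the shell and the picture viewer there is one more tool, called after "Call:" by a JSON object that holds its "name" and its "arguments", one argument or row to a line. drive_tool: Moves the arm, as the interface text tells. Its arguments: {"type":"object","properties":{"increments":{"type":"array","items":{"type":"object","properties":{"tx":{"type":"number"},"ty":{"type":"number"},"tz":{"type":"number"},"turn":{"type":"number"}}}},"fingers":{"type":"number"},"newtons":{"type":"number"}},"required":["increments"]}

```bash
mkdir -p pics
cat > h.py <<'E'
import numpy as np, cv2
from workcell import observe, vision, bot
def cam(n):
    d=vision.read_camera(n); return d
def save(d,f,crop=None,s=1):
    im=cv2.cvtColor(d["color"],cv2.COLOR_RGB2BGR)
    if crop: im=im[crop[1]:crop[3],crop[0]:crop[2]]
    cv2.imwrite("pics/"+f,cv2.resize(im,None,fx=s,fy=s))
def ray(d,u,v):
    E=np.array(d["extrinsics"]);R=E[:3,:3];t=E[:3,3]
    return -R.T@t, R.T@np.array([(u-d["cx"])/d["fx"],(v-d["cy"])/d["fy"],1.])
def onz(d,u,v,z):
    c,r=ray(d,u,v); return c+r*(z-c[2])/r[2]
def pt(d,u,v):
    c,r=ray(d,u,v); return c+r*d["z_map"][int(v),int(u)]
def proj(d,p):
    E=np.array(d["extrinsics"]);q=E[:3,:3]@np.array(p)+E[:3,3]
    return np.array([d["fx"]*q[0]/q[2]+d["cx"],d["fy"]*q[1]/q[2]+d["cy"]])
E
python3 - <<'E'
from h import *
s=observe();print(s)
for n in("scene","top","wrist"):
    d=cam(n);save(d,n+"0.png");np.savez("/tmp/"+n+"0.npz",**d)
    c,r=ray(d,320,200);print(n,c.round(3),r.round(3),d["fx"])
E
```

```text
{'clock': 0.0, 'qpos': array([ 1.25880347,  0.68997174, -0.19455397,  1.56637467,  0.15733165,
        0.90248845, -0.21508443]), 'dq': array([ 9.27343365e-04, -1.57573348e-03, -1.49388563e-03, -2.72419392e-04,
       -2.15559043e-04, -6.78622222e-04, -2.36768083e-05]), 'joint_torque': array([ 8.51441309e-04, -5.39614820e+01, -1.26661319e+00, -1.58541977e+01,
        9.07966867e-03,  9.53935843e-03, -4.19662385e-06]), 'tool_pos': array([ 0.21158089, -0.58739698,  0.23048454]), 'ee_rot': array([-3.09294970e+00, -5.40398821e-01,  7.04823782e-04]), 'contact_force': array([-0.93281284,  0.11716254,  0.80395869]), 'wrist_torque': array([-0.00930537, -0.02075812, -0.05093306]), 'finger_force': 0.0, 'width': 1.002753829029112}
scene [0.088 0.369 0.612] [ 0.425 -0.65  -0.63 ] 366.806833787197
top [ 0.311 -0.177  0.952] [ 0.149  0.012 -0.989] 445.95211970718486
wrist [ 0.285 -0.561  0.374] [-0.295 -0.097 -0.951] 299.9323986718993
```

View pics/scene0.png

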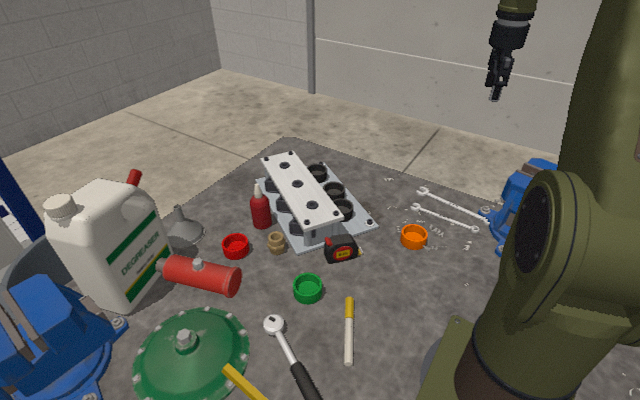

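View pics/top0.png

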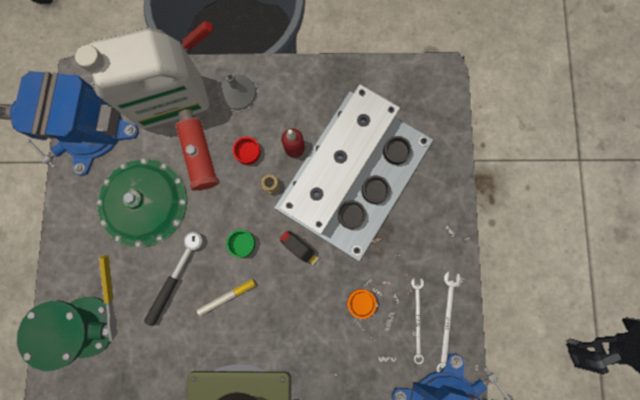

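The top view shows black caps at about (397,151), (375,190) and (352,215), and bushings at (363,120), (340,156) and (317,194). The look-alikes are red (246,151), green (240,244) and orange (362,304). The scene view confirms this. The tool can't tilt, so I need something that reaches under the plate. My idea is to pinch the rear wall of the spare orange cap and push with it.

```bash
cat >> h.py <<'E'
def load(n): return dict(np.load("/tmp/"+n+".npz"))
E
python3 - <<'E'
from h import *
d=load("top0");s=load("scene0")
im=cv2.cvtColor(d["color"],cv2.COLOR_RGB2BGR);g=cv2.cvtColor(im,cv2.COLOR_BGR2GRAY);hsv=cv2.cvtColor(im,cv2.COLOR_BGR2HSV)
def ell(mask,lo,box,d=d):
    m=np.zeros_like(mask);x0,y0,x1,y1=box;m[y0:y1,x0:x1]=mask[y0:y1,x0:x1]
    cs,_=cv2.findContours(m,cv2.RETR_EXTERNAL,cv2.CHAIN_APPROX_NONE)
    c=max(cs,key=cv2.contourArea);return cv2.fitEllipse(cv2.convexHull(c)),cv2.contourArea(c)
dark=(g<75).astype(np.uint8)*255
for b in [(378,133,418,170),(360,173,393,205),(334,198,370,233)]:
    e,a=ell(dark,0,b);u,v=e[0];print("cap",np.round(e[0],1),np.round(e[1],1),a,onz(d,u,v,.04).round(4),pt(d,u,v).round(4))
org=cv2.inRange(hsv,(5,120,80),(22,255,255))
e,a=ell(org,0,(335,280,390,330));print("orange",e,onz(d,*e[0],.03).round(4),"rim z",[pt(d,e[0][0]+14*np.cos(t),e[0][1]+14*np.sin(t)).round(3)[2] for t in np.arange(0,6.3,.5)],pt(d,*e[0]).round(3))
for b in [(353,110,374,131),(330,146,351,167),(306,183,328,205)]:
    e,a=ell((g<110).astype(np.uint8)*255,0,b);print("bush",np.round(e[0],1),np.round(e[1],1),onz(d,*e[0],.077).round(4),onz(d,*e[0],.074).round(4))
for b in [(353,85,370,100),(384,100,402,116),(281,200,296,213),(311,215,328,232)]:
    e,a=ell((g<110).astype(np.uint8)*255,0,b);print("screw",np.round(e[0],1),a,onz(d,*e[0],.08).round(4))
for p in [(360,125-20),(335,190),(410,180),(340,235)]: print(p,pt(d,*p).round(4))
# scene orange + marker heights
h2=cv2.cvtColor(s["color"],cv2.COLOR_RGB2HSV);e,a=ell(cv2.inRange(h2,(5,120,80),(22,255,255)),0,(390,215,435,255));print(e,pt(s,e[0][0],e[0][1]).round(3),onz(s,*e[0],.03).round(3))
for p in [(345,340),(349,310),(226,0)]: print(pt(s,*p).round(3))
print([pt(d,u,v).round(3) for u,v in[(245,289),(215,303),(418,310),(447,310)]])
E
python3 - <<'E'
import cv2
a=cv2.imread("pics/top0.png")[70:330,240:480]
cv2.imwrite("pics/crop1.png",cv2.resize(a,None,fx=2.2,fy=2.2,interpolation=cv2.INTER_CUBIC))
E
```

```text
cap [396.4 150.3] [27.3 27.9] 561.5 [ 0.5533 -0.3267  0.04  ] [ 0.5588 -0.3302  0.0192]
cap [375.2 189.7] [27.1 27.4] 548.0 [ 0.4693 -0.2806  0.04  ] [ 0.4731 -0.2831  0.0181]
cap [350.9 214.4] [27.1 27.9] 559.5 [ 0.418  -0.2299  0.04  ] [ 0.4208 -0.2312  0.0164]
orange ((361.656494140625, 303.49700927734375), (29.565059661865234, 30.41653060913086), 144.90896606445312) [ 0.239 -0.25   0.03 ] rim z [np.float64(0.03), np.float64(0.029), np.float64(0.031), np.float64(0.033), np.float64(0.031), np.float64(0.028), np.float64(-0.002), np.float64(0.012), np.float64(0.006), np.float64(0.01), np.float64(0.031), np.float64(0.029), np.float64(0.028)] [ 0.237 -0.252  0.005]
bush [363.  119.8] [11.5 12. ] [ 0.6077 -0.2545  0.077 ] [ 0.6087 -0.2547  0.074 ]
bush [340.  156.4] [11.7 12.4] [ 0.5312 -0.2071  0.077 ] [ 0.5319 -0.2072  0.074 ]
bush [316.1 193.6] [11.6 12.2] [ 0.4553 -0.1591  0.077 ] [ 0.4558 -0.159   0.074 ]
screw [361.5  92.4] 16.5 [ 0.6655 -0.252   0.08  ]Traceback (most recent call last):
  File "<stdin>", line 16, in <module>
  File "<stdin>", line 7, in ell
cv2.error: OpenCV(4.12.0) /io/opencv/modules/imgproc/src/shapedescr.cpp:361: error: (-201:Incorrect size of input array) There should be at least 5 points to fit the ellipse in function 'fitEllipseNoDirect'
```

View pics/crop1.png

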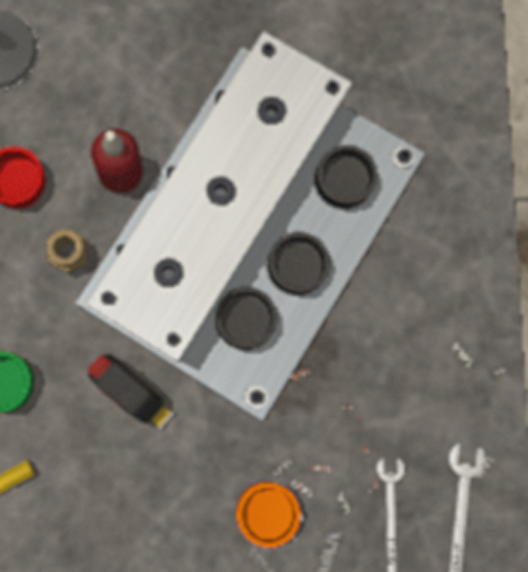

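The crop confirms the choice: three black caps in front of the plate. The orange look-alike, at crop (268,514), stands free and could serve as a pusher. Next I'll work out the move over it.

```bash
cat >> h.py <<'E'
from scipy.spatial.transform import Rotation as Ro
O=np.array([.531,-.207]);X=np.array([.5306,.8476]);Y=np.array([-.8476,.5306])
def J(x,y): return O+X*x+Y*y
def toj(p): q=np.array(p)[:2]-O; return np.array([q@X,q@Y])
def go(x,y,z,head=None):
    "mm to go in tool axes; head = wanted heading (deg) of tool -y; turn first"
    s=observe();R=Ro.from_rotvec(s["ee_rot"]).as_matrix();h=np.degrees(np.arctan2(-R[1,1],-R[0,1]))
    t=0 if head is None else (h-head+180)%360-180
    R=R@Ro.from_euler("z",t,degrees=True).as_matrix()
    d=R.T@(np.array([x,y,z])-s["tool_pos"])*1000
    print("clock %.2f"%s["clock"],"pos",s["tool_pos"].round(4),"head %.1f"%h,"turn %.1f"%t,"tx,ty,tz",d.round(1),"F",s["contact_force"].round(1),"jig",toj(s["tool_pos"]).round(4),"tilt",R[:,2].round(3))
E
python3 - <<'E'
from h import *
go(.2577,-.2695,.10,133.7)
d=load("top0")
g=cv2.cvtColor(d["color"],cv2.COLOR_RGB2HSV);m=cv2.inRange(g,(45,120,40),(85,255,255));m[:, :215]=0;m[:,262:]=0;m[:228]=0;m[262:]=0
print(cv2.boundingRect(m),onz(d,*(np.argwhere(m).mean(0)[::-1]),.03))
print([pt(d,u,v).round(3) for u,v in[(245,289),(215,303),(418,310),(447,310)]])
E
```

```text
clock 0.15 pos [ 0.2117 -0.5875  0.2307] head 109.8 turn -23.9 tx,ty,tz [ 252.9 -198.   131.1] F [-0.3  0.3  0.4] jig [-0.492   0.0688] tilt [-0.001  0.001 -1.   ]
(226, 230, 29, 27) [ 0.35948975 -0.00145378  0.03      ]
[array([ 0.266, -0.011,  0.013]), array([0.237, 0.051, 0.012]), array([ 0.224, -0.368,  0.003]), array([ 0.225, -0.426,  0.007])]
```

Call:
{"name": "drive_tool", "arguments": {
  "increments": [
    {"turn":-6},
    {"turn":-6},
    {"turn":-6},
    {"turn":-6},
    {"tx":25,"ty":-20,"tz":13},
    {"tx":25,"ty":-20,"tz":13},
    {"tx":25,"ty":-20,"tz":13},
    {"tx":25,"ty":-20,"tz":13},
    {"tx":25,"ty":-20,"tz":13},
    {"tx":25,"ty":-20,"tz":13},
    {"tx":25,"ty":-20,"tz":13},
    {"tx":25,"ty":-20,"tz":13},
    {"tx":25,"ty":-20,"tz":13},
    {"tx":28,"ty":-18,"tz":14},
    {},
    {}
  ],
  "fingers": 185,
  "newtons": 40
}}

```text
invalid input at $.increments[0]: expected keys tx, ty, tz, turn
```

Run:
```python
from h import *
go(.2577,-.2695,.012,133.7); s=observe();print(s["width"],s["qpos"].round(2))
t=cam("top");np.savez("/tmp/top1.npz",**t)
w=cam("wrist");np.savez("/tmp/w1.npz",**w);save(w,"w1.png")
c=cam("scene");a=proj(c,s["tool_pos"]).astype(int);print(a);x0=max(a[0]-70,0);y0=max(a[1]-90,0)
i=cv2.resize(c["color"][y0:y0+140,x0:x0+140,::-1],(400,400));cv2.imwrite("pics/mix1.png",np.hstack([w["color"][:,120:520,::-1],i]))
```

```text
clock 0.15 pos [ 0.2117 -0.5875  0.2307] head 109.8 turn -23.9 tx,ty,tz [ 252.9 -197.8  219.1] F [-0.3  0.3  0.4] jig [-0.492   0.0688] tilt [-0.001  0.001 -1.   ]
0.999884544153542 [ 1.26  0.69 -0.19  1.57  0.16  0.9  -0.22]
[488  98]
```

View pics/mix1.png

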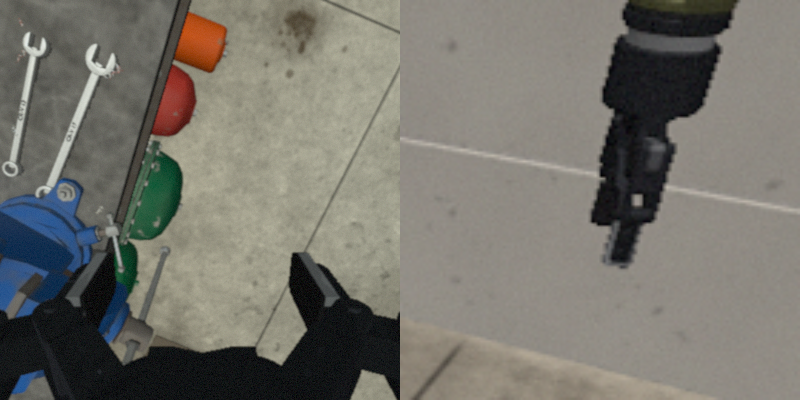

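The move was refused because every row needs all four keys. The wrist view at the start pose shows Robotiq-like fingers with wide knuckles. Moving again with full rows.

Call:
{"name": "drive_tool", "arguments": {
  "increments": [
    {"tx":0,"ty":0,"tz":0,"turn":-6},
    {"tx":0,"ty":0,"tz":0,"turn":-6},
    {"tx":0,"ty":0,"tz":0,"turn":-6},
    {"tx":0,"ty":0,"tz":0,"turn":-6},
    {"tx":25,"ty":-20,"tz":13,"turn":0},
    {"tx":25,"ty":-20,"tz":13,"turn":0},
    {"tx":25,"ty":-20,"tz":13,"turn":0},
    {"tx":25,"ty":-20,"tz":13,"turn":0},
    {"tx":25,"ty":-20,"tz":13,"turn":0},
    {"tx":25,"ty":-20,"tz":13,"turn":0},
    {"tx":25,"ty":-20,"tz":13,"turn":0},
    {"tx":25,"ty":-20,"tz":13,"turn":0},
    {"tx":25,"ty":-20,"tz":13,"turn":0},
    {"tx":28,"ty":-18,"tz":14,"turn":0},
    {"tx":0,"ty":0,"tz":0,"turn":0},
    {"tx":0,"ty":0,"tz":0,"turn":0}
  ],
  "fingers": 185,
  "newtons": 40
}}

```text
clock: 1.63
tool_pos: [0.2592, -0.2689, 0.1015]
ee_rot: [-2.907, -1.18, 0.002]
contact_force: [0.8, -0.5, 0.0]
width: 0.272
finger_force: 0.0
```

Run:
```python
from h import *
go(.2577,-.2695,.012,133.7); s=observe();print(s["width"],s["qpos"].round(2))
w=cam("wrist");np.savez("/tmp/w1.npz",**w)
c=cam("scene");a=proj(c,s["tool_pos"]).astype(int);print(a);x0=max(a[0]-70,0);y0=max(a[1]-90,0)
i=cv2.resize(c["color"][y0:y0+140,x0:x0+140,::-1],(400,400));cv2.imwrite("pics/mix2.png",np.hstack([w["color"][:,120:520,::-1],i]))
h=cv2.cvtColor(w["color"],cv2.COLOR_RGB2HSV);m=cv2.inRange(h,(5,120,80),(22,255,255));cs,_=cv2.findContours(m,0,1)
k=max(cs,key=cv2.contourArea);e=cv2.fitEllipse(cv2.convexHull(k));print(e,onz(w,*e[0],.03).round(4))
```

```text
clock 1.63 pos [ 0.2592 -0.2689  0.1015] head 134.2 turn 0.5 tx,ty,tz [-1.5 -0.2 89.5] F [ 0.8 -0.5  0. ] jig [-0.1967  0.1976] tilt [-0.003  0.003 -1.   ]
0.27243311461114633 [ 0.7   0.69 -0.03  2.41  0.46  0.04 -0.58]
[413 200]
((287.6198425292969, 206.18235778808594), (76.97944641113281, 78.69453430175781), 25.921451568603516) [ 0.2429 -0.2479  0.03  ]
```

View pics/mix2.png

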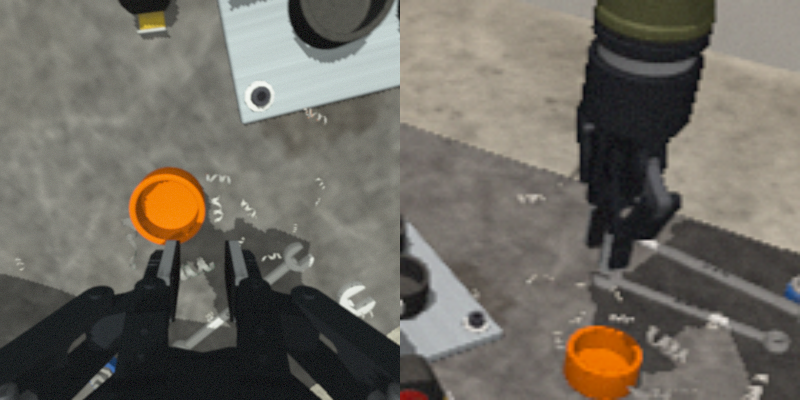

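The wrist view shows the orange cap at about (287,206), just on the inner side of the finger gap. Joint 6 is at its limit here. Descending in steps.

Call:
{"name": "drive_tool", "arguments": {
  "increments": [
    {"tx":0,"ty":0,"tz":11,"turn":0},
    {"tx":0,"ty":0,"tz":11,"turn":0},
    {"tx":0,"ty":0,"tz":11,"turn":0},
    {"tx":0,"ty":0,"tz":11,"turn":0},
    {"tx":0,"ty":0,"tz":11,"turn":0},
    {"tx":0,"ty":0,"tz":0,"turn":0}
  ]
}}

```text
clock: 2.23
tool_pos: [0.2569, -0.2744, 0.0818]
ee_rot: [-2.902, -1.163, 0.018]
contact_force: [-0.7, 0.1, 0.3]
width: 0.274
finger_force: 0.0
```

Run:
```python
from h import *
go(.2596,-.2685,.012,133.7); s=observe();print(s["qpos"].round(2))
c=cam("scene");a=proj(c,s["tool_pos"]).astype(int);x0=a[0]-50;y0=a[1]-60
i=cv2.resize(c["color"][y0:y0+100,x0:x0+100,::-1],(500,500));cv2.imwrite("pics/s3.png",i)
```

```text
clock 2.23 pos [ 0.2569 -0.2744  0.0818] head 133.7 turn -0.0 tx,ty,tz [ 6.3 -1.1 69.8] F [-0.7  0.1  0.3] jig [-0.2025  0.1966] tilt [-0.016  0.01  -1.   ]
[ 0.76  0.74 -0.11  2.4   1.37  0.08 -1.5 ]
```

View pics/s3.png

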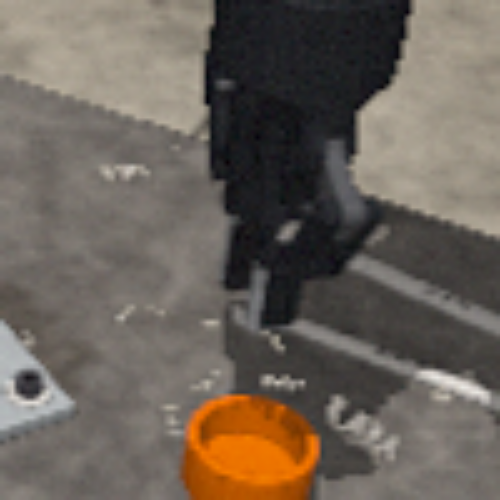

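The arm is passing near a wrist singularity. Joints 5 and 7 are swinging round, but slowly. I'll turn the heading to 90° to give joint 7 some room, then carry on.

Call:
{"name": "drive_tool", "arguments": {
  "increments": [
    {"tx":0,"ty":0,"tz":0,"turn":6.5},
    {"tx":0,"ty":0,"tz":0,"turn":6.5},
    {"tx":0,"ty":0,"tz":0,"turn":6.5},
    {"tx":0,"ty":0,"tz":0,"turn":6.5},
    {"tx":0,"ty":0,"tz":0,"turn":6.5},
    {"tx":0,"ty":0,"tz":0,"turn":6.5},
    {"tx":0,"ty":0,"tz":0,"turn":6.5},
    {"tx":0,"ty":0,"tz":5,"turn":0},
    {"tx":0,"ty":0,"tz":5,"turn":0},
    {"tx":0,"ty":0,"tz":5,"turn":0},
    {"tx":0,"ty":0,"tz":5,"turn":0},
    {"tx":0,"ty":0,"tz":0,"turn":0}
  ]
}}

```text
clock: 3.28
tool_pos: [0.2559, -0.273, 0.0636]
ee_rot: [-3.13, 0.05, 0.029]
contact_force: [-1.2, -0.3, 0.6]
width: 0.272
finger_force: 0.0
```

Run:
```python
from h import *
go(.241,-.276,.045,90); s=observe();print(s["qpos"].round(2))
```

```text
clock 3.28 pos [ 0.2559 -0.273   0.0636] head 88.2 turn -1.8 tx,ty,tz [-14.6   3.2  18.9] F [-1.2 -0.3  0.6] jig [-0.2019  0.1981] tilt [-0.018  0.011 -1.   ]
[ 0.88  0.8  -0.31  2.41  1.66  0.22 -2.61]
```

Turning that way drives joint 7 towards its limit, so I'll turn back to heading 150°.

Call:
{"name": "drive_tool", "arguments": {
  "increments": [
    {"tx":0,"ty":0,"tz":0,"turn":-6.8},
    {"tx":0,"ty":0,"tz":0,"turn":-6.8},
    {"tx":0,"ty":0,"tz":0,"turn":-6.8},
    {"tx":0,"ty":0,"tz":0,"turn":-6.8},
    {"tx":0,"ty":0,"tz":0,"turn":-6.8},
    {"tx":0,"ty":0,"tz":0,"turn":-6.8},
    {"tx":0,"ty":0,"tz":0,"turn":-6.8},
    {"tx":0,"ty":0,"tz":0,"turn":-6.8},
    {"tx":0,"ty":0,"tz":0,"turn":-6.8},
    {"tx":0,"ty":0,"tz":5,"turn":0},
    {"tx":0,"ty":0,"tz":5,"turn":0},
    {"tx":0,"ty":0,"tz":5,"turn":0},
    {"tx":0,"ty":0,"tz":0,"turn":0}
  ]
}}

```text
clock: 4.37
tool_pos: [0.2558, -0.2726, 0.0488]
ee_rot: [-2.712, -1.549, 0.017]
contact_force: [-0.3, -1.4, -0.1]
width: 0.275
finger_force: 0.0
```

Run:
```python
from h import *
go(.264,-.2625,.014,150); s=observe();print(s["qpos"].round(2))
w=cam("wrist")
h=cv2.cvtColor(w["color"],cv2.COLOR_RGB2HSV);m=cv2.inRange(h,(5,120,80),(22,255,255));cs,_=cv2.findContours(m,0,1)
k=max(cs,key=cv2.contourArea);e=cv2.fitEllipse(cv2.convexHull(k));print(e,onz(w,*e[0],.03).round(4))
save(w,"w4.png",(170,60,470,400),1.5)
```

```text
clock 4.37 pos [ 0.2558 -0.2726  0.0488] head 149.5 turn -0.5 tx,ty,tz [12.9  2.8 34.7] F [-0.3 -1.4 -0.1] jig [-0.2016  0.1984] tilt [-0.019  0.011 -1.   ]
[ 0.81  0.83 -0.2   2.42  2.05  0.17 -1.91]
((279.835693359375, 214.8430633544922), (99.92086791992188, 102.22402954101562), 32.71712112426758) [ 0.2426 -0.2464  0.03  ]
```

View pics/w4.png

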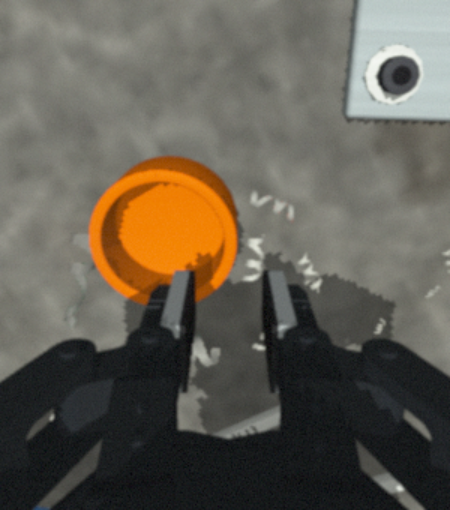

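The wrist view puts the rim centre at crop (164,235), so the pinch point is about 15 mm along tool x. Moving there and then down.

Call:
{"name": "drive_tool", "arguments": {
  "increments": [
    {"tx":5,"ty":1,"tz":0,"turn":0},
    {"tx":5,"ty":1,"tz":0,"turn":0},
    {"tx":5,"ty":1,"tz":0,"turn":0},
    {"tx":0,"ty":0,"tz":3,"turn":0},
    {"tx":0,"ty":0,"tz":3,"turn":0},
    {"tx":0,"ty":0,"tz":0,"turn":0}
  ]
}}

```text
clock: 4.92
tool_pos: [0.2662, -0.2605, 0.0423]
ee_rot: [-2.71, -1.551, 0.017]
contact_force: [-0.2, -0.5, 0.2]
width: 0.275
finger_force: 0.0
```

Run:
```python
from h import *
go(.2659,-.261,.013,150); s=observe();print(s["qpos"].round(2))
```

```text
clock 4.92 pos [ 0.2662 -0.2605  0.0423] head 149.6 turn -0.4 tx,ty,tz [-0.6  0.6 29.3] F [-0.2 -0.5  0.2] jig [-0.1858  0.196 ] tilt [-0.019  0.011 -1.   ]
[ 0.8   0.85 -0.24  2.42  2.04  0.21 -1.95]
```

Call:
{"name": "drive_tool", "arguments": {
  "increments": [
    {"tx":0,"ty":0,"tz":6,"turn":0},
    {"tx":0,"ty":0,"tz":6,"turn":0},
    {"tx":0,"ty":0,"tz":6,"turn":0},
    {"tx":0,"ty":0,"tz":5,"turn":0},
    {"tx":0,"ty":0,"tz":5,"turn":0},
    {"tx":0,"ty":0,"tz":0,"turn":0}
  ]
}}

```text
clock: 5.42
tool_pos: [0.2647, -0.26, 0.014]
ee_rot: [-2.71, -1.549, 0.018]
contact_force: [-0.7, 0.7, -0.2]
width: 0.269
finger_force: 0.4
```

Call:
{"name": "drive_tool", "arguments": {
  "increments": [
    {"tx":0,"ty":0,"tz":0,"turn":0},
    {"tx":0,"ty":0,"tz":0,"turn":0},
    {"tx":0,"ty":0,"tz":0,"turn":0},
    {"tx":0,"ty":0,"tz":0,"turn":0},
    {"tx":0,"ty":0,"tz":0,"turn":0}
  ],
  "fingers": 255,
  "newtons": 100
}}

```text
clock: 5.83
tool_pos: [0.2652, -0.2603, 0.0153]
ee_rot: [-2.711, -1.551, 0.018]
contact_force: [-2.3, 0.1, 4.9]
width: 0.115
finger_force: 97.9
```

The wall is pinched with 98 N. Lifting.

Call:
{"name": "drive_tool", "arguments": {
  "increments": [
    {"tx":0,"ty":0,"tz":-10,"turn":0},
    {"tx":0,"ty":0,"tz":-10,"turn":0},
    {"tx":0,"ty":0,"tz":-10,"turn":0},
    {"tx":0,"ty":0,"tz":-10,"turn":0},
    {"tx":0,"ty":0,"tz":-10,"turn":0},
    {"tx":0,"ty":0,"tz":-5,"turn":0},
    {"tx":0,"ty":0,"tz":0,"turn":0}
  ]
}}

```text
clock: 6.42
tool_pos: [0.2679, -0.2613, 0.0708]
ee_rot: [-2.713, -1.554, 0.016]
contact_force: [-0.2, -0.0, -2.8]
width: 0.114
finger_force: 98.3
```

Run:
```python
from h import *
p=J(-.195,.081);go(*p,.07,58); s=observe();print(s["qpos"].round(2),s["width"],s["finger_force"],p)
go(*p,.07)
```

```text
clock 6.42 pos [ 0.2679 -0.2613  0.0708] head 149.6 turn 91.6 tx,ty,tz [113.2   9.4  -1.2] F [-0.2 -0.  -2.8] jig [-0.1857  0.1942] tilt [-0.016  0.008 -1.   ]
[ 0.7   0.77 -0.09  2.41  1.97  0.07 -1.86] 0.11405079173245158 98.26466923317639 [ 0.3588774 -0.3293034]
clock 6.42 pos [ 0.2679 -0.2613  0.0708] head 149.6 turn 0.0 tx,ty,tz [-12.6 112.9  -1.2] F [-0.2 -0.  -2.8] jig [-0.1857  0.1942] tilt [-0.016  0.008 -1.   ]
```

Call:
{"name": "drive_tool", "arguments": {
  "increments": [
    {"tx":-1,"ty":8,"tz":0,"turn":0},
    {"tx":-1,"ty":8,"tz":0,"turn":0},
    {"tx":-1,"ty":8,"tz":0,"turn":0},
    {"tx":-1,"ty":8,"tz":0,"turn":0},
    {"tx":-1,"ty":8,"tz":0,"turn":0},
    {"tx":-1,"ty":8,"tz":0,"turn":0},
    {"tx":-1,"ty":8,"tz":0,"turn":0},
    {"tx":-1,"ty":8,"tz":0,"turn":0},
    {"tx":-1,"ty":8,"tz":0,"turn":0},
    {"tx":-1,"ty":8,"tz":0,"turn":0},
    {"tx":-1,"ty":8,"tz":0,"turn":0},
    {"tx":-1,"ty":8,"tz":0,"turn":0},
    {"tx":-1,"ty":8,"tz":0,"turn":0},
    {"tx":0,"ty":8,"tz":0,"turn":0},
    {"tx":0,"ty":0,"tz":0,"turn":0}
  ]
}}

```text
clock: 7.67
tool_pos: [0.3493, -0.3231, 0.0661]
ee_rot: [-2.718, -1.554, 0.014]
contact_force: [1.3, -0.3, -2.1]
width: 0.112
finger_force: 98.4
```

Run:
```python
from h import *
p=J(-.195,.081);go(*p,.07,58); s=observe();print(s["qpos"].round(2),s["width"],s["finger_force"],p)
```

```text
clock 7.67 pos [ 0.3493 -0.3231  0.0661] head 149.5 turn 91.5 tx,ty,tz [11.4  0.1 -4.1] F [ 1.3 -0.3 -2.1] jig [-0.1949  0.0924] tilt [-0.013  0.005 -1.   ]
[ 0.93  0.84 -0.47  2.11  0.95  0.43 -0.83] 0.11175907224826856 98.35483133123489 [ 0.3588774 -0.3293034]
```

Call:
{"name": "drive_tool", "arguments": {
  "increments": [
    {"tx":0,"ty":0,"tz":0,"turn":7},
    {"tx":0,"ty":0,"tz":0,"turn":7},
    {"tx":0,"ty":0,"tz":0,"turn":7},
    {"tx":0,"ty":0,"tz":0,"turn":7},
    {"tx":0,"ty":0,"tz":0,"turn":7},
    {"tx":0,"ty":0,"tz":0,"turn":7},
    {"tx":0,"ty":0,"tz":0,"turn":7},
    {"tx":0,"ty":0,"tz":0,"turn":7},
    {"tx":0,"ty":0,"tz":0,"turn":7},
    {"tx":0,"ty":0,"tz":0,"turn":7},
    {"tx":0,"ty":0,"tz":0,"turn":7},
    {"tx":0,"ty":0,"tz":0,"turn":7},
    {"tx":0,"ty":0,"tz":0,"turn":7},
    {"tx":0,"ty":0,"tz":0,"turn":0}
  ]
}}

```text
clock: 8.83
tool_pos: [0.3471, -0.3216, 0.0662]
ee_rot: [-3.022, 0.855, 0.028]
contact_force: [-0.7, 0.3, -1.8]
width: 0.113
finger_force: 98.4
```

```bash
cat >> h.py <<'E'
BX=[(378,133,418,170),(360,173,393,205),(334,198,370,233)]
def look(save_as=None):
    d=cam("top");im=cv2.cvtColor(d["color"],cv2.COLOR_RGB2BGR);hsv=cv2.cvtColor(im,cv2.COLOR_BGR2HSV)
    s=observe()
    m=cv2.inRange(hsv,(5,120,60),(22,255,255));cs,_=cv2.findContours(m,0,1);k=np.vstack([c for c in cs if cv2.contourArea(c)>8])
    m2=(m>0);print("orange px bbox",cv2.boundingRect(k))
    c,r=ray(d,320,200)
    # depth points of orange
    v,u=np.nonzero(m2);P=np.array([pt(d,a,b) for a,b in zip(u,v)]);P=P[P[:,2]>s["tool_pos"][2]+.005]
    q=(P[:,:2]-O)@np.c_[X,Y];print("rel TCP jig x,y range",(q.min(0)-toj(s["tool_pos"])).round(4),(q.max(0)-toj(s["tool_pos"])).round(4),"abs max",q.max(0).round(4),"z hi",np.percentile(P[:,2],90).round(3))
    if save_as: save(d,save_as,(250,80,450,290),2.8)
    np.savez("/tmp/last.npz",**d);return d
E
python3 - <<'E'
from h import *
p=J(-.195,.081);go(*p,.03,58); s=observe();print(s["qpos"].round(2))
look("t5.png")
E
```

```text
clock 8.83 pos [ 0.3471 -0.3216  0.0662] head 58.4 turn 0.4 tx,ty,tz [14.7  0.1 35.9] F [-0.7  0.3 -1.8] jig [-0.1947  0.095 ] tilt [-0.017  0.006 -1.   ]
[ 0.72  0.8  -0.11  2.13  0.37  0.25 -1.84]
orange px bbox (374, 236, 22, 23)
rel TCP jig x,y range [ 0.0015 -0.0231] [0.4665 0.3797] abs max [0.2716 0.4748] z hi 0.153
```

View pics/t5.png

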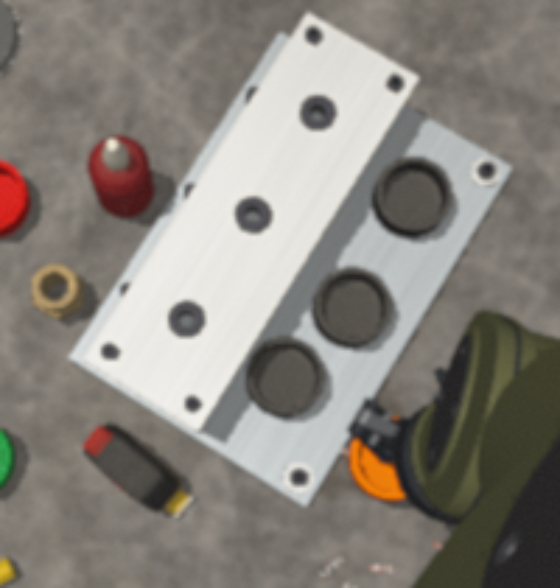

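The top view shows the orange cup held at about crop (380,465), heading up-left towards the near vee. The wrist camera should give its offset more exactly. I'll measure that and the black caps from there.

```bash
cat >> h.py <<'E'
def wl(name=None,zc=.04,cat=True):
    w=cam("wrist");s=observe();hsv=cv2.cvtColor(w["color"],cv2.COLOR_RGB2HSV);t=toj(s["tool_pos"])
    m=cv2.inRange(hsv,(5,120,60),(22,255,255));cs,_=cv2.findContours(m,0,1)
    if cs:
        k=max(cs,key=cv2.contourArea).reshape(-1,2)
        q=np.array([toj(onz(w,*p,s["tool_pos"][2]+.0147)) for p in k])-t
        print("cup rel TCP x max %.4f y [%.4f %.4f]"%(q[:,0].max(),q[:,1].min(),q[:,1].max()))
    g=hsv[...,2];mk=((g<78)&(hsv[...,1]<90)).astype(np.uint8)*255
    for c in cv2.findContours(mk,0,1)[0]:
        a=cv2.contourArea(c)
        if a<300: continue
        e=cv2.fitEllipse(cv2.convexHull(c));print("dark",np.round(e[0]),np.round(e[1]),a,"jig",toj(onz(w,*e[0],zc)).round(4))
    if name: save(w,name,s=1.25)
    np.savez("/tmp/lastw.npz",**w)
E
python3 - <<'E'
from h import *
wl("w6.png")
E
```

```text
cup rel TCP x max 0.0507 y [-0.0369 0.0240]
dark [498. 792.] [ 687. 1320.] 45654.0 jig [-0.5239  1.1904]
dark [124. 210.] [70. 94.] 2890.5 jig [-0.0758  0.0807]
dark [145. 199.] [85. 97.] 1684.5 jig [-0.0901  0.0733]
dark [130.  81.] [ 87. 107.] 3748.5 jig [-0.0933  0.0086]
dark [150.  82.] [ 97. 117.] 1569.5 jig [-0.1037  0.0089]
```

View pics/w6.png

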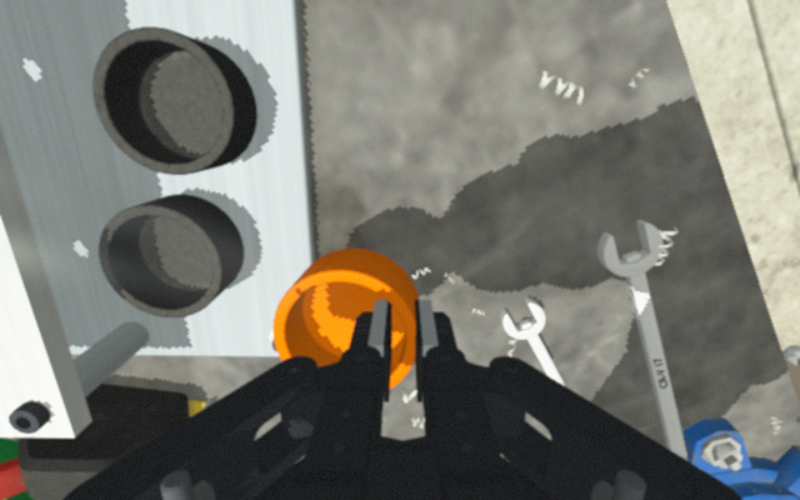

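The wrist view shows the cup pinched by its rear wall, rim centre at about (276,263), with near and middle caps at about (126,204) and (130,80). It reaches about 50 mm ahead of the TCP. Next I'll work out the relative offsets.

Run:
```python
from h import *
w=load("lastw");s=observe();t=toj(s["tool_pos"]);z=s["tool_pos"][2]+.0147
print("cup c",toj(onz(w,276,263,z))-t,"l/r",toj(onz(w,220,268,z))-t,toj(onz(w,332,262,z))-t,"t/b",toj(onz(w,276,214,z))-t,toj(onz(w,310,311,z))-t)
for c in [(126,204),(130.5,80)]: print(toj(onz(w,*c,.04)))
print("near t/b",toj(onz(w,125,156,.04)),toj(onz(w,125,252,.04)),"mid",toj(onz(w,130,22.5,.04)),toj(onz(w,130,138,.04)))
h=w["z_map"];
for u,v in [(252,292),(262,285),(240,296)]: print("knuckle",pt(w,u,v).round(3)[2],toj(pt(w,u,v))-t)
p=J(-.195,.081)
```

```text
cup c [ 0.02267103 -0.00382794] l/r [ 0.049865   -0.00077326] [-0.00429209 -0.00467111] t/b [ 0.02176444 -0.0292116 ] [0.00628541 0.02396702]
[-0.07806967  0.0768089 ]
[-0.09376928  0.00806241]
near t/b [-0.08310307  0.04805168] [-0.07120911  0.1088761 ] mid [-0.09854157 -0.01837898] [-0.08781834  0.0379779 ]
knuckle 0.115 [ 0.02640399 -0.0118646 ]
knuckle 0.062 [0.0342458  0.02197084]
knuckle 0.118 [ 0.02973292 -0.01296266]
```

Knuckles sit about 50 mm above the tip and 30 mm ahead. I'll push with TCP z near 0.038 so they pass over the plate.

Call:
{"name": "drive_tool", "arguments": {
  "increments": [
    {"tx":8,"ty":0,"tz":10,"turn":0},
    {"tx":8,"ty":0,"tz":9,"turn":0},
    {"tx":0,"ty":0,"tz":9,"turn":0},
    {"tx":0,"ty":-12,"tz":0,"turn":0},
    {"tx":0,"ty":-12,"tz":0,"turn":0},
    {"tx":0,"ty":-11,"tz":0,"turn":0},
    {"tx":0,"ty":-10,"tz":0,"turn":0},
    {"tx":0,"ty":-10,"tz":0,"turn":0},
    {"tx":0,"ty":-10,"tz":0,"turn":0},
    {"tx":0,"ty":0,"tz":0,"turn":0}
  ]
}}

```text
clock: 9.77
tool_pos: [0.3963, -0.2724, 0.0376]
ee_rot: [-3.023, 0.844, 0.025]
contact_force: [-0.1, 0.8, -2.8]
width: 0.108
finger_force: 98.6
```

Run:
```python
from h import *
go(*J(-.079,.079),.038,58)
wl(); w=load("lastw")
cv2.imwrite("/tmp/x.png",w["color"])
d=look()
g=cv2.cvtColor(d["color"],cv2.COLOR_RGB2GRAY)
mk=np.zeros_like(g);mk[125:240,325:425]=(g[125:240,325:425]<75)*255
for c in cv2.findContours(mk,0,1)[0]:
    if cv2.contourArea(c)>150: e=cv2.fitEllipse(cv2.convexHull(c));print("top",np.round(e[0]),np.round(e[1]),toj(onz(d,*e[0],.04)).round(4))
```

```text
clock 9.77 pos [ 0.3963 -0.2724  0.0376] head 58.8 turn 0.8 tx,ty,tz [  0.5 -47.9  -0.5] F [-0.1  0.8 -2.8] jig [-0.1269  0.0795] tilt [-0.014  0.007 -1.   ]
cup rel TCP x max 0.0527 y [-0.0366 0.0238]
dark [ 10. 322.] [23. 34.] 517.5 jig [0.0502 0.1232]
dark [ 22. 314.] [42. 64.] 579.5 jig [0.0417 0.1179]
dark [580. 329.] [75. 91.] 2150.0 jig [-0.2754  0.1241]
dark [423. 125.] [208. 209.] 41126.0 jig [-0.1715  0.011 ]
dark [563. 260.] [ 47. 111.] 1616.5 jig [-0.2538  0.0794]
dark [182. 247.] [103. 116.] 7627.5 jig [-0.054  0.074]
dark [429. 202.] [117. 172.] 8896.5 jig [-0.1786  0.0478]
dark [607. 152.] [54. 83.] 1991.0 jig [-0.2588  0.0221]
dark [251. 117.] [107. 116.] 3831.5 jig [-0.0937  0.0084]Traceback (most recent call last):
  File "<stdin>", line 5, in <module>
  File "h.py", line 35, in look
    m=cv2.inRange(hsv,(5,120,60),(22,255,255));cs,_=cv2.findContours(m,0,1);k=np.vstack([c for c in cs if cv2.contourArea(c)>8])
                                                                              ~~~~~~~~~^^^^^^^^^^^^^^^^^^^^^^^^^^^^^^^^^^^^^^^^^
    return _nx.concatenate(arrs, 0, dtype=dtype, casting=casting)
           ~~~~~~~~~~~~~~~^^^^^^^^^^^^^^^^^^^^^^^^^^^^^^^^^^^^^^^
ValueError: need at least one array to concatenate
```

```bash
cat >> h.py <<'E'
from scipy.optimize import least_squares
def rims(d,zlo,zhi,guesses):
    E=np.array(d["extrinsics"]);z=d["z_map"];v,u=np.mgrid[:400,:640]
    P=np.stack([(u-d["cx"])/d["fx"]*z,(v-d["cy"])/d["fy"]*z,z],-1)[z>0];W=(P-E[:3,3])@E[:3,:3]
    W=W[(W[:,2]>zlo)&(W[:,2]<zhi)];q=(W[:,:2]-O)@np.c_[X,Y]
    for g in guesses:
        c=np.array(g)
        for k in range(6):
            r=np.hypot(*(q-c).T);s=q[(r>.019)&(r<.034)]
            if len(s)<20: break
            c=least_squares(lambda p:np.hypot(*(s-p).T)-.0275,c,loss="soft_l1",f_scale=.002).x
        print("rim",g,"->",c.round(4),len(s))
E
python3 - <<'E'
from h import *
print("now");w=load("lastw")
t=toj(observe()["tool_pos"])
rims(w,.034,.044,[(-.048,.078),(-.094,.008)])
rims(w,.048,.058,[(t[0]+.023,t[1]-.004)]);print(t)
print("start top");rims(load("top0"),.034,.046,[(-.079,.083),(-.095,.013),(-.09,-.082)])
E
```

```text
now
rim (-0.048, 0.078) -> [-0.0477  0.0799] 2713
rim (-0.094, 0.008) -> [-0.0946  0.0098] 4917
rim (np.float64(-0.10657190868478508), np.float64(0.0756089228923508)) -> [-0.1039  0.0807] 2640
[-0.12957191  0.07960892]
start top
rim (-0.079, 0.083) -> [-0.0804  0.0821] 205
rim (-0.095, 0.013) -> [-0.0953  0.0108] 203
rim (-0.09, -0.082) -> [-0.0905 -0.0862] 220
```

Back off slightly, shift 7 mm towards -y so the cap drifts to the vee axis, and push further.

Call:
{"name": "drive_tool", "arguments": {
  "increments": [
    {"tx":0,"ty":6,"tz":0,"turn":0},
    {"tx":7,"ty":0,"tz":0,"turn":0},
    {"tx":0,"ty":-8,"tz":0,"turn":0},
    {"tx":0,"ty":-8,"tz":0,"turn":0},
    {"tx":0,"ty":-8,"tz":0,"turn":0},
    {"tx":0,"ty":-6,"tz":0,"turn":0},
    {"tx":0,"ty":0,"tz":0,"turn":0}
  ]
}}

```text
clock: 10.45
tool_pos: [0.4143, -0.2558, 0.0375]
ee_rot: [-3.023, 0.845, 0.025]
contact_force: [-0.3, -0.1, -2.1]
width: 0.114
finger_force: 98.7
```

Run:
```python
from h import *
go(*J(-.079,.073),.038,58)
w=cam("wrist");t=toj(observe()["tool_pos"])
rims(w,.034,.044,[(-.027,.083),(-.094,.008)])
rims(w,.048,.058,[(t[0]+.025,t[1])]);print(t)
```

```text
clock 10.45 pos [ 0.4143 -0.2558  0.0375] head 58.8 turn 0.8 tx,ty,tz [  0.1 -24.3  -0.6] F [-0.3 -0.1 -2.1] jig [-0.1033  0.0731] tilt [-0.015  0.007 -1.   ]
rim (-0.027, 0.083) -> [-0.0334  0.0898] 964
rim (-0.094, 0.008) -> [-0.0941  0.0096] 4624
rim (np.float64(-0.07931230971673633), np.float64(0.07316620804264239)) -> [-0.0804  0.0743] 2628
[-0.10431231  0.07316621]
```

Call:
{"name": "drive_tool", "arguments": {
  "increments": [
    {"tx":-1,"ty":-4,"tz":0,"turn":0},
    {"tx":-1,"ty":-4,"tz":0,"turn":0},
    {"tx":-1,"ty":-4,"tz":0,"turn":0},
    {"tx":-1,"ty":-4,"tz":0,"turn":0},
    {"tx":-1,"ty":-3,"tz":0,"turn":0},
    {"tx":0,"ty":0,"tz":0,"turn":0}
  ]
}}

```text
clock: 11.0
tool_pos: [0.4188, -0.2382, 0.0375]
ee_rot: [-3.023, 0.849, 0.027]
contact_force: [-0.1, 0.2, -2.2]
width: 0.107
finger_force: 98.6
```

Run:
```python
from h import *
go(*J(-.079,.08),.038,58)
w=cam("wrist");s=observe();t=toj(s["tool_pos"])
rims(w,.034,.044,[(-.008,.09),(-.094,.008)])
rims(w,.048,.058,[(t[0]+.025,t[1])]);print(t)
```

```text
clock 11.00 pos [ 0.4188 -0.2382  0.0375] head 58.6 turn 0.6 tx,ty,tz [-1.4 -6.9 -0.5] F [-0.1  0.2 -2.2] jig [-0.0859  0.0786] tilt [-0.016  0.006 -1.   ]
rim (-0.008, 0.09) -> [-0.0659  0.0778] 1198
rim (-0.094, 0.008) -> [-0.0936  0.0097] 4789
rim (np.float64(-0.06133906718448829), np.float64(0.07839209856214194)) -> [-0.0621  0.0797] 2072
[-0.08633907  0.0783921 ]
```

Call:
{"name": "drive_tool", "arguments": {
  "increments": [
    {"tx":-1,"ty":-2,"tz":0,"turn":0},
    {"tx":-1,"ty":-2,"tz":0,"turn":0},
    {"tx":0,"ty":0,"tz":0,"turn":0}
  ]
}}

```text
clock: 11.3
tool_pos: [0.4188, -0.2345, 0.0376]
ee_rot: [-3.023, 0.851, 0.027]
contact_force: [-0.6, -0.7, -2.1]
width: 0.112
finger_force: 98.7
```

Call:
{"name": "drive_tool", "arguments": {
  "increments": [
    {"tx":-1,"ty":-2,"tz":0,"turn":0},
    {"tx":0,"ty":-2,"tz":0,"turn":0},
    {"tx":0,"ty":0,"tz":0,"turn":0}
  ]
}}

```text
clock: 11.55
tool_pos: [0.4208, -0.2315, 0.0377]
ee_rot: [-3.024, 0.852, 0.024]
contact_force: [-0.4, -2.3, -2.1]
width: 0.112
finger_force: 99.0
```

Call:
{"name": "drive_tool", "arguments": {
  "increments": [
    {"tx":-1,"ty":-2,"tz":0,"turn":0},
    {"tx":0,"ty":-1,"tz":0,"turn":0},
    {"tx":0,"ty":0,"tz":0,"turn":0}
  ]
}}

```text
clock: 11.8
tool_pos: [0.4221, -0.2307, 0.038]
ee_rot: [3.021, -0.856, -0.02]
contact_force: [0.4, -8.3, -0.6]
width: 0.114
finger_force: 99.7
```

Call:
{"name": "drive_tool", "arguments": {
  "increments": [
    {"tx":0,"ty":-2,"tz":0,"turn":0},
    {"tx":0,"ty":-1,"tz":0,"turn":0},
    {"tx":0,"ty":0,"tz":0,"turn":0}
  ]
}}

```text
clock: 12.05
tool_pos: [0.4246, -0.23, 0.0383]
ee_rot: [3.018, -0.858, -0.016]
contact_force: [1.1, -10.9, -0.7]
width: 0.111
finger_force: 100.2
```

Side load shows that the cap is on the +y face of the vee. I'll re-centre the pusher on the vee axis and press again.

Call:
{"name": "drive_tool", "arguments": {
  "increments": [
    {"tx":0,"ty":5,"tz":0,"turn":0},
    {"tx":0,"ty":5,"tz":0,"turn":0},
    {"tx":-6,"ty":0,"tz":0,"turn":0},
    {"tx":-6,"ty":0,"tz":0,"turn":0},
    {"tx":0,"ty":-4,"tz":0,"turn":0},
    {"tx":0,"ty":-4,"tz":0,"turn":0},
    {"tx":0,"ty":-1,"tz":0,"turn":0},
    {"tx":0,"ty":0,"tz":0,"turn":0}
  ]
}}

```text
clock: 12.72
tool_pos: [0.4091, -0.221, 0.0378]
ee_rot: [3.021, -0.853, -0.033]
contact_force: [-3.4, -5.4, 0.4]
width: 0.105
finger_force: 100.9
```

Run:
```python
from h import *
go(*J(-.079,.09),.038,58)
w=cam("wrist");s=observe();t=toj(s["tool_pos"])
rims(w,.048,.058,[(t[0]+.025,t[1])]);print(t, X@s["contact_force"][:2],Y@s["contact_force"][:2])
```

```text
clock 12.72 pos [ 0.4091 -0.221   0.0378] head 58.5 turn 0.5 tx,ty,tz [ 5.9  2.5 -0.3] F [-3.4 -5.4  0.4] jig [-0.0765  0.0959] tilt [-0.021  0.004 -1.   ]
rim (np.float64(-0.05155978332944241), np.float64(0.09589561105194833)) -> [-0.0524  0.0966] 1823
[-0.07655978  0.09589561] -6.925270443557219 1.0023753945109375
```

Call:
{"name": "drive_tool", "arguments": {
  "increments": [
    {"tx":2,"ty":-2,"tz":0,"turn":0},
    {"tx":2,"ty":-2,"tz":0,"turn":0},
    {"tx":1,"ty":-1,"tz":0,"turn":0},
    {"tx":0,"ty":0,"tz":0,"turn":0}
  ]
}}

```text
clock: 13.1
tool_pos: [0.4098, -0.2212, 0.0375]
ee_rot: [3.015, -0.857, -0.05]
contact_force: [-12.6, -10.2, 2.6]
width: 0.109
finger_force: 103.9
```

Run:
```python
from h import *
s=observe();t=toj(s["tool_pos"]);print(t, X@s["contact_force"][:2],Y@s["contact_force"][:2])
w=cam("wrist");rims(w,.048,.058,[(t[0]+.025,t[1])])
```

```text
[-0.07631592  0.09515663] -15.337819445246117 5.262861337788758
rim (np.float64(-0.051315920316930295), np.float64(0.09515662661160133)) -> [-0.0522  0.0961] 1791
```

Call:
{"name": "drive_tool", "arguments": {
  "increments": [
    {"tx":0,"ty":-2,"tz":0,"turn":0},
    {"tx":0,"ty":-2,"tz":0,"turn":0},
    {"tx":0,"ty":0,"tz":0,"turn":0}
  ]
}}

```text
clock: 13.4
tool_pos: [0.4096, -0.2206, 0.0377]
ee_rot: [3.01, -0.862, -0.053]
contact_force: [-15.4, -15.6, 4.7]
width: 0.111
finger_force: 105.4
```

Run:
```python
from h import *
s=observe();t=toj(s["tool_pos"]);print(t, X@s["contact_force"][:2],Y@s["contact_force"][:2],s["ee_rot"])
w=cam("wrist");rims(w,.048,.058,[(t[0]+.025,t[1])])
```

```text
[-0.07595278  0.09566729] -21.358354972464607 4.7872450862822875 [ 3.00950138 -0.86170542 -0.05339161]
rim (np.float64(-0.05095278366753551), np.float64(0.09566728861725063)) -> [-0.0518  0.0963] 1811
```

Stalled at 21 N with no further travel, so the near cap is home. Backing out.

Call:
{"name": "drive_tool", "arguments": {
  "increments": [
    {"tx":0,"ty":10,"tz":0,"turn":0},
    {"tx":0,"ty":20,"tz":0,"turn":0},
    {"tx":0,"ty":24,"tz":0,"turn":0},
    {"tx":0,"ty":24,"tz":0,"turn":0},
    {"tx":0,"ty":24,"tz":0,"turn":0},
    {"tx":0,"ty":20,"tz":0,"turn":0},
    {"tx":0,"ty":0,"tz":0,"turn":0}
  ]
}}

```text
clock: 14.03
tool_pos: [0.3542, -0.3227, 0.0381]
ee_rot: [3.019, -0.86, -0.028]
contact_force: [0.3, 0.1, -2.4]
width: 0.114
finger_force: 98.6
```

Run:
```python
from h import *
go(*J(-.19,.013),.038,58)
s=observe();t=toj(s["tool_pos"])
w=cam("wrist");rims(w,.048,.058,[(t[0]+.025,t[1])]);rims(w,.034,.044,[(-.094,.01),(-.005,.09)])
```

```text
clock 14.03 pos [ 0.3542 -0.3227  0.0381] head 58.2 turn 0.2 tx,ty,tz [75.4 -1.8 -1.2] F [ 0.3  0.1 -2.4] jig [-0.1919  0.0884] tilt [-0.018  0.003 -1.   ]
rim (np.float64(-0.16690145921094615), np.float64(0.08843299051362065)) -> [-0.1689  0.0894] 2675
rim (-0.094, 0.01) -> [-0.0955  0.01  ] 6528
rim (-0.005, 0.09) -> [0.0009 0.0882] 988
```

Near cap reads (0.001, 0.088) in jig coordinates, so it is home. Next, the middle cap.

Call:
{"name": "drive_tool", "arguments": {
  "increments": [
    {"tx":25,"ty":0,"tz":0,"turn":0},
    {"tx":25,"ty":0,"tz":0,"turn":0},
    {"tx":25,"ty":0,"tz":0,"turn":0},
    {"tx":0,"ty":0,"tz":0,"turn":0},
    {"tx":0,"ty":-10,"tz":0,"turn":0},
    {"tx":0,"ty":-10,"tz":0,"turn":0},
    {"tx":0,"ty":-10,"tz":0,"turn":0},
    {"tx":0,"ty":-10,"tz":0,"turn":0},
    {"tx":0,"ty":-6,"tz":0,"turn":0},
    {"tx":0,"ty":0,"tz":0,"turn":0}
  ]
}}

```text
clock: 14.92
tool_pos: [0.4464, -0.3155, 0.0367]
ee_rot: [-3.023, 0.844, 0.026]
contact_force: [0.8, -0.1, -1.9]
width: 0.109
finger_force: 98.8
```

Run:
```python
from h import *
go(*J(-.081,.013),.038,58)
s=observe();t=toj(s["tool_pos"])
w=cam("wrist");rims(w,.048,.058,[(t[0]+.025,t[1])]);rims(w,.036,.0425,[(t[0]+.083,.008),(-.09,-.085)])
```

```text
clock 14.92 pos [ 0.4464 -0.3155  0.0367] head 58.8 turn 0.8 tx,ty,tz [  1.1 -55.9  -1.4] F [ 0.8 -0.1 -1.9] jig [-0.1369  0.0141] tilt [-0.015  0.007 -1.   ]
rim (np.float64(-0.1118712267554833), np.float64(0.014084025204849615)) -> [-0.1139  0.0155] 2491
rim (np.float64(-0.053871226755483295), 0.008) -> [-0.0579  0.008 ] 3637
rim (-0.09, -0.085) -> [-0.0899 -0.0886] 3963
```

Call:
{"name": "drive_tool", "arguments": {
  "increments": [
    {"tx":3,"ty":0,"tz":0,"turn":0},
    {"tx":0,"ty":-8,"tz":0,"turn":0},
    {"tx":0,"ty":-8,"tz":0,"turn":0},
    {"tx":0,"ty":-8,"tz":0,"turn":0},
    {"tx":0,"ty":-8,"tz":0,"turn":0},
    {"tx":0,"ty":0,"tz":0,"turn":0}
  ]
}}

```text
clock: 15.47
tool_pos: [0.4659, -0.2902, 0.0365]
ee_rot: [-3.022, 0.845, 0.025]
contact_force: [0.5, 0.8, -2.2]
width: 0.11
finger_force: 98.8
```

Run:
```python
from h import *
go(*J(-.081,.0),.038,58)
s=observe();t=toj(s["tool_pos"])
w=cam("wrist");rims(w,.048,.058,[(t[0]+.025,t[1])]);rims(w,.036,.0425,[(t[0]+.081,.003),(-.09,-.085)])
```

```text
clock 15.47 pos [ 0.4659 -0.2902  0.0365] head 58.8 turn 0.8 tx,ty,tz [ 11.  -24.   -1.7] F [ 0.5  0.8 -2.2] jig [-0.105  0.011] tilt [-0.015  0.007 -1.   ]
rim (np.float64(-0.0800082635164586), np.float64(0.011014771987162022)) -> [-0.082   0.0125] 2419
rim (np.float64(-0.024008263516458586), 0.003) -> [-0.0242  0.0065] 1137
rim (-0.09, -0.085) -> [-0.0894 -0.0882] 3989
```

Call:
{"name": "drive_tool", "arguments": {
  "increments": [
    {"tx":0,"ty":-6,"tz":0,"turn":0},
    {"tx":0,"ty":-6,"tz":0,"turn":0},
    {"tx":0,"ty":6,"tz":0,"turn":0},
    {"tx":9,"ty":0,"tz":0,"turn":0},
    {"tx":0,"ty":-6,"tz":0,"turn":0},
    {"tx":0,"ty":-4,"tz":0,"turn":0},
    {"tx":0,"ty":-4,"tz":0,"turn":0},
    {"tx":0,"ty":-4,"tz":0,"turn":0},
    {"tx":0,"ty":-3,"tz":0,"turn":0},
    {"tx":0,"ty":0,"tz":0,"turn":0}
  ]
}}

```text
clock: 16.35
tool_pos: [0.487, -0.2815, 0.0375]
ee_rot: [3.015, -0.857, -0.016]
contact_force: [0.7, -12.8, -0.3]
width: 0.112
finger_force: 100.8
```

```bash
cat > f.py <<'E'
from h import *
s=observe();t=toj(s["tool_pos"]);print("%.2f"%s["clock"],t.round(4),s["tool_pos"][2].round(4),"Fx %.1f Fy %.1f"%(X@s["contact_force"][:2],Y@s["contact_force"][:2]))
w=cam("wrist");rims(w,.048,.058,[(t[0]+.025,t[1])])
E
python3 f.py
```

```text
16.35 [-0.0865 -0.0022] 0.0375 Fx -10.5 Fy -7.3
rim (np.float64(-0.0614715892146511), np.float64(-0.0021766058655227037)) -> [-0.0628 -0.0016] 2094
```

Call:
{"name": "drive_tool", "arguments": {
  "increments": [
    {"tx":0,"ty":8,"tz":0,"turn":0},
    {"tx":-6,"ty":4,"tz":0,"turn":0},
    {"tx":-6,"ty":0,"tz":0,"turn":0},
    {"tx":0,"ty":-6,"tz":0,"turn":0},
    {"tx":0,"ty":-5,"tz":0,"turn":0},
    {"tx":0,"ty":-4,"tz":0,"turn":0},
    {"tx":0,"ty":-3,"tz":0,"turn":0},
    {"tx":0,"ty":0,"tz":0,"turn":0}
  ]
}}

```text
clock: 17.07
tool_pos: [0.4776, -0.2702, 0.0371]
ee_rot: [3.013, -0.858, -0.024]
contact_force: [-3.4, -15.2, -0.5]
width: 0.109
finger_force: 100.7
```

```bash
python3 f.py
```

```text
17.07 [-0.0819  0.0117] 0.0371 Fx -14.7 Fy -5.2
rim (np.float64(-0.05685226951667104), np.float64(0.011727265370121972)) -> [-0.0579  0.0122] 1895
```

Call:
{"name": "drive_tool", "arguments": {
  "increments": [
    {"tx":0,"ty":12,"tz":0,"turn":0},
    {"tx":0,"ty":24,"tz":0,"turn":0},
    {"tx":0,"ty":24,"tz":0,"turn":0},
    {"tx":0,"ty":24,"tz":0,"turn":0},
    {"tx":0,"ty":0,"tz":0,"turn":0}
  ]
}}

```text
clock: 17.53
tool_pos: [0.4312, -0.3391, 0.0365]
ee_rot: [3.019, -0.859, -0.031]
contact_force: [-1.2, -0.4, -2.2]
width: 0.11
finger_force: 98.8
```

Run:
```python
from h import *
s=observe();t=toj(s["tool_pos"]);print(s["clock"],t)
w=cam("wrist");np.savez("/tmp/lastw.npz",**w)
rims(w,.036,.0425,[(-.003,.005),(-.01,.02),(0,.09),(-.09,-.088)])
print(proj(w,[*J(0,0),.04]),proj(w,[*J(0,.09),.04]))
save(w,"w10.png",s=1.25)
```

```text
17.5333 [-0.16497839  0.01451057]
rim (-0.003, 0.005) -> [-0.0044  0.0019] 1301
rim (-0.01, 0.02) -> [-0.0044  0.0019] 1301
rim (0, 0.09) -> [0.0014 0.087 ] 351
rim (-0.09, -0.088) -> [-0.0903 -0.0886] 4356
[ -5.94070436 233.10851569] [ 46.11157206 370.05545525]
```

View pics/w10.png

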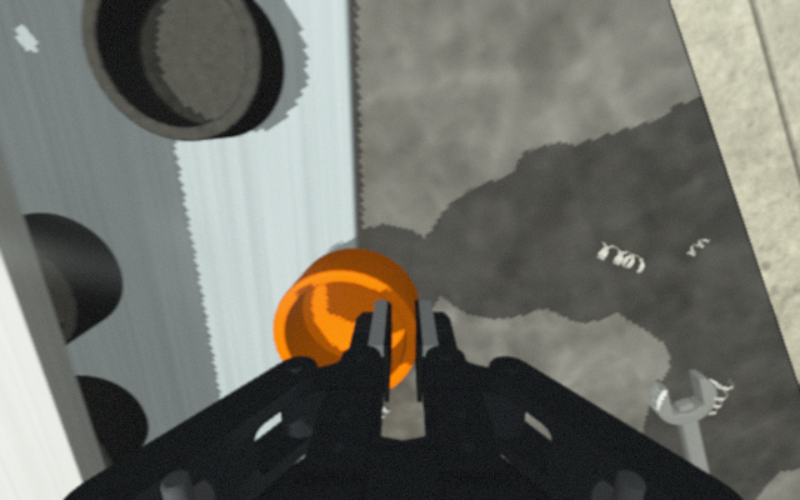

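The middle cap is at (-0.004, 0.002), about 5 mm short and resting on its +y face. The near cap is level with home. I'll push the middle one diagonally along that face.

Call:
{"name": "drive_tool", "arguments": {
  "increments": [
    {"tx":-4,"ty":-24,"tz":0,"turn":0},
    {"tx":0,"ty":-24,"tz":0,"turn":0},
    {"tx":0,"ty":-22,"tz":0,"turn":0},
    {"tx":0,"ty":-8,"tz":0,"turn":0},
    {"tx":2,"ty":-3,"tz":0,"turn":0},
    {"tx":2,"ty":-3,"tz":0,"turn":0},
    {"tx":2,"ty":-3,"tz":0,"turn":0},
    {"tx":2,"ty":-2,"tz":0,"turn":0},
    {"tx":0,"ty":0,"tz":0,"turn":0}
  ]
}}

```text
clock: 18.33
tool_pos: [0.4799, -0.264, 0.0362]
ee_rot: [3.018, -0.853, -0.039]
contact_force: [-7.9, -8.1, 2.1]
width: 0.109
finger_force: 103.1
```

```bash
python3 f.py
```

```text
18.33 [-0.0754  0.0131] 0.0362 Fx -11.0 Fy 2.4
rim (np.float64(-0.050367720720744184), np.float64(0.013063730595659049)) -> [-0.0512  0.0141] 1661
```

Call:
{"name": "drive_tool", "arguments": {
  "increments": [
    {"tx":1,"ty":-2,"tz":0,"turn":0},
    {"tx":1,"ty":-2,"tz":0,"turn":0},
    {"tx":0,"ty":-2,"tz":0,"turn":0},
    {"tx":0,"ty":0,"tz":0,"turn":0}
  ]
}}

```text
clock: 18.72
tool_pos: [0.48, -0.2636, 0.0361]
ee_rot: [3.011, -0.857, -0.049]
contact_force: [-14.3, -14.1, 4.7]
width: 0.112
finger_force: 105.7
```

```bash
python3 f.py
```

```text
18.72 [-0.075   0.0132] 0.0361 Fx -19.5 Fy 4.6
rim (np.float64(-0.05003734173708036), np.float64(0.013191460853198316)) -> [-0.051   0.0141] 1654
```

Call:
{"name": "drive_tool", "arguments": {
  "increments": [
    {"tx":0,"ty":10,"tz":0,"turn":0},
    {"tx":0,"ty":22,"tz":0,"turn":0},
    {"tx":0,"ty":24,"tz":0,"turn":0},
    {"tx":0,"ty":24,"tz":0,"turn":0},
    {"tx":0,"ty":24,"tz":0,"turn":0},
    {"tx":0,"ty":20,"tz":0,"turn":0},
    {"tx":0,"ty":0,"tz":0,"turn":0}
  ]
}}

```text
clock: 19.35
tool_pos: [0.4216, -0.3669, 0.0366]
ee_rot: [3.019, -0.859, -0.029]
contact_force: [-1.1, -0.1, -1.9]
width: 0.112
finger_force: 99.0
```

Run:
```python
from h import *
go(*J(-.19,-.087),.037,58)
w=cam("wrist")
rims(w,.036,.0425,[(0,0),(0,.09),(-.09,-.088)])
```

```text
clock 19.35 pos [ 0.4216 -0.3669  0.0366] head 58.2 turn 0.2 tx,ty,tz [94.8 -3.5 -2.1] F [-1.1 -0.1 -1.9] jig [-0.1936  0.0079] tilt [-0.019  0.003 -1.   ]
rim (0, 0) -> [ 0.0001 -0.001 ] 198
rim (0, 0.09) -> [0.0014 0.0878] 900
rim (-0.09, -0.088) -> [-0.0905 -0.0879] 5422
```

The middle cap is now at (0.000, -0.001). Next, the far cap.

Call:
{"name": "drive_tool", "arguments": {
  "increments": [
    {"tx":25,"ty":0,"tz":0,"turn":0},
    {"tx":25,"ty":0,"tz":0,"turn":0},
    {"tx":25,"ty":0,"tz":0,"turn":0},
    {"tx":20,"ty":0,"tz":0,"turn":0},
    {"tx":0,"ty":0,"tz":0,"turn":0},
    {"tx":0,"ty":-12,"tz":0,"turn":0},
    {"tx":0,"ty":-10,"tz":0,"turn":0},
    {"tx":0,"ty":-10,"tz":0,"turn":0},
    {"tx":0,"ty":-10,"tz":0,"turn":0},
    {"tx":0,"ty":-8,"tz":0,"turn":0},
    {"tx":0,"ty":0,"tz":0,"turn":0}
  ]
}}

```text
clock: 20.32
tool_pos: [0.5341, -0.3658, 0.0351]
ee_rot: [-3.022, 0.844, 0.026]
contact_force: [0.0, 0.4, -1.7]
width: 0.11
finger_force: 99.1
```

Run:
```python
from h import *
go(*J(-.081,-.087),.038,58)
s=observe();t=toj(s["tool_pos"])
w=cam("wrist");rims(w,.048,.058,[(t[0]+.025,t[1])]);rims(w,.036,.0425,[(t[0]+.083,-.09)])
```

```text
clock 20.32 pos [ 0.5341 -0.3658  0.0351] head 58.8 turn 0.8 tx,ty,tz [  0.1 -52.   -2.9] F [ 0.   0.4 -1.7] jig [-0.133  -0.0869] tilt [-0.015  0.008 -1.   ]
rim (np.float64(-0.10800500847960517), np.float64(-0.08687342780405484)) -> [-0.1089 -0.0854] 1647
rim (np.float64(-0.050005008479605165), -0.09) -> [-0.0547 -0.088 ] 3234
```

Call:
{"name": "drive_tool", "arguments": {
  "increments": [
    {"tx":0,"ty":-8,"tz":-2,"turn":0},
    {"tx":0,"ty":-8,"tz":0,"turn":0},
    {"tx":0,"ty":-8,"tz":0,"turn":0},
    {"tx":0,"ty":-6,"tz":0,"turn":0},
    {"tx":0,"ty":0,"tz":0,"turn":0}
  ]
}}

```text
clock: 20.78
tool_pos: [0.5494, -0.3415, 0.0369]
ee_rot: [-3.022, 0.846, 0.025]
contact_force: [-0.9, 0.7, -3.2]
width: 0.108
finger_force: 98.9
```

```bash
python3 f.py
python3 - <<'E'
from h import *
w=cam("wrist");rims(w,.036,.0425,[(-.022,-.09)])
E
```

```text
20.78 [-0.1042 -0.087 ] 0.0369 Fx 0.1 Fy 1.1
rim (np.float64(-0.07921874161055445), np.float64(-0.08697461424160313)) -> [-0.0812 -0.0856] 2503
rim (-0.022, -0.09) -> [-0.0239 -0.0893] 1109
```

Well aligned. Press on.

Call:
{"name": "drive_tool", "arguments": {
  "increments": [
    {"tx":0,"ty":-6,"tz":0,"turn":0},
    {"tx":0,"ty":-6,"tz":0,"turn":0},
    {"tx":0,"ty":-5,"tz":0,"turn":0},
    {"tx":0,"ty":-4,"tz":0,"turn":0},
    {"tx":0,"ty":-3,"tz":0,"turn":0},
    {"tx":0,"ty":-3,"tz":0,"turn":0},
    {"tx":0,"ty":0,"tz":0,"turn":0}
  ]
}}

```text
clock: 21.47
tool_pos: [0.5624, -0.3232, 0.0373]
ee_rot: [3.022, -0.852, -0.023]
contact_force: [-1.0, -5.1, -1.5]
width: 0.111
finger_force: 99.4
```

```bash
python3 f.py
```

```text
21.47 [-0.0818 -0.0883] 0.0373 Fx -4.9 Fy -1.8
rim (np.float64(-0.05678212846187552), np.float64(-0.08829809948927121)) -> [-0.0577 -0.0874] 1919
```

Call:
{"name": "drive_tool", "arguments": {
  "increments": [
    {"tx":0,"ty":8,"tz":0,"turn":0},
    {"tx":-5,"ty":3,"tz":0,"turn":0},
    {"tx":-6,"ty":0,"tz":0,"turn":0},
    {"tx":0,"ty":-6,"tz":0,"turn":0},
    {"tx":0,"ty":-5,"tz":0,"turn":0},
    {"tx":2,"ty":-3,"tz":0,"turn":0},
    {"tx":2,"ty":-3,"tz":0,"turn":0},
    {"tx":2,"ty":-3,"tz":0,"turn":0},
    {"tx":1,"ty":-2,"tz":0,"turn":0},
    {"tx":0,"ty":0,"tz":0,"turn":0}
  ]
}}

```text
clock: 22.35
tool_pos: [0.5588, -0.3145, 0.0366]
ee_rot: [3.015, -0.853, -0.039]
contact_force: [-9.8, -9.0, 2.3]
width: 0.11
finger_force: 103.6
```

```bash
python3 f.py
```

```text
22.35 [-0.0764 -0.0806] 0.0366 Fx -12.8 Fy 3.5
rim (np.float64(-0.051408218973254684), np.float64(-0.08062212962022033)) -> [-0.0522 -0.0795] 1709
```

Call:
{"name": "drive_tool", "arguments": {
  "increments": [
    {"tx":1,"ty":-2,"tz":0,"turn":0},
    {"tx":0,"ty":-2,"tz":0,"turn":0},
    {"tx":0,"ty":-2,"tz":0,"turn":0},
    {"tx":0,"ty":0,"tz":0,"turn":0}
  ]
}}

```text
clock: 22.73
tool_pos: [0.5589, -0.3143, 0.0366]
ee_rot: [3.008, -0.855, -0.046]
contact_force: [-14.5, -15.8, 4.4]
width: 0.107
finger_force: 105.7
```

```bash
python3 f.py
```

```text
22.73 [-0.0762 -0.0806] 0.0366 Fx -21.1 Fy 3.9
rim (np.float64(-0.0511633493295866), np.float64(-0.08059538853618703)) -> [-0.052  -0.0796] 1709
```

Call:
{"name": "drive_tool", "arguments": {
  "increments": [
    {"tx":0,"ty":10,"tz":0,"turn":0},
    {"tx":0,"ty":22,"tz":0,"turn":0},
    {"tx":0,"ty":24,"tz":0,"turn":0},
    {"tx":0,"ty":24,"tz":0,"turn":0},
    {"tx":0,"ty":24,"tz":0,"turn":0},
    {"tx":0,"ty":24,"tz":0,"turn":0},
    {"tx":0,"ty":0,"tz":0,"turn":0}
  ]
}}

```text
clock: 23.37
tool_pos: [0.4975, -0.4205, 0.0372]
ee_rot: [3.017, -0.86, -0.028]
contact_force: [-1.3, -1.3, -2.5]
width: 0.115
finger_force: 99.1
```

Run:
```python
from h import *
go(*J(-.24,-.06),.037,58)
w=cam("wrist")
rims(w,.036,.0425,[(0,0),(0,.09),(0,-.09)])
```

```text
clock 23.37 pos [ 0.4975 -0.4205  0.0372] head 58.2 turn 0.2 tx,ty,tz [-24.9  41.3   1. ] F [-1.3 -1.3 -2.5] jig [-0.1987 -0.0849] tilt [-0.019  0.001 -1.   ]
rim (0, 0) -> [ 0.001  -0.0022] 902
rim (0, 0.09) -> [0.   0.09] 0
rim (0, -0.09) -> [ 0.   -0.09] 4
```

All three stalls agree within about 1 mm. I'll set the orange cap back on the clear bench.

Call:
{"name": "drive_tool", "arguments": {
  "increments": [
    {"tx":-18,"ty":12,"tz":0,"turn":0},
    {"tx":-18,"ty":12,"tz":0,"turn":0},
    {"tx":-18,"ty":12,"tz":0,"turn":0},
    {"tx":0,"ty":0,"tz":8,"turn":0},
    {"tx":0,"ty":0,"tz":7,"turn":0},
    {"tx":0,"ty":0,"tz":5,"turn":0},
    {"tx":0,"ty":0,"tz":2,"turn":0},
    {"tx":0,"ty":0,"tz":0,"turn":0}
  ]
}}

```text
clock: 24.08
tool_pos: [0.4385, -0.4157, 0.0166]
ee_rot: [-3.023, 0.848, 0.024]
contact_force: [-1.0, 0.7, 7.0]
width: 0.112
finger_force: 105.3
```

Call:
{"name": "drive_tool", "arguments": {
  "increments": [
    {"tx":0,"ty":0,"tz":0,"turn":0},
    {"tx":0,"ty":0,"tz":0,"turn":0},
    {"tx":0,"ty":0,"tz":0,"turn":0},
    {"tx":0,"ty":0,"tz":-10,"turn":0},
    {"tx":0,"ty":0,"tz":-15,"turn":0},
    {"tx":0,"ty":0,"tz":-15,"turn":0},
    {"tx":0,"ty":0,"tz":-20,"turn":0},
    {"tx":0,"ty":0,"tz":0,"turn":0}
  ],
  "fingers": 190,
  "newtons": 20
}}

```text
clock: 24.75
tool_pos: [0.4396, -0.4186, 0.0803]
ee_rot: [3.022, -0.851, -0.016]
contact_force: [0.3, 0.4, 0.4]
width: 0.253
finger_force: 0.0
```

Run:
```python
from h import *
go(*J(-.2,-.18),.08,58)
w=cam("wrist")
rims(w,.036,.0425,[(0,0),(0,.09),(0,-.09)])
rims(w,.026,.034,[(-.215,-.03)])
```

```text
clock 24.75 pos [ 0.4396 -0.4186  0.0803] head 58.5 turn 0.5 tx,ty,tz [145.2 -27.7  -1.2] F [0.3 0.4 0.4] jig [-0.2278 -0.0348] tilt [-0.01   0.001 -1.   ]
rim (0, 0) -> [ 0.0007 -0.0018] 612
rim (0, 0.09) -> [0.0012 0.0879] 414
rim (0, -0.09) -> [ 0.   -0.09] 0
rim (-0.215, -0.03) -> [-0.2049 -0.0314] 1634
```

Released. Moving sideways to check the far cap.

Call:
{"name": "drive_tool", "arguments": {
  "increments": [
    {"tx":24,"ty":0,"tz":0,"turn":0},
    {"tx":24,"ty":0,"tz":0,"turn":0},
    {"tx":24,"ty":0,"tz":0,"turn":0},
    {"tx":24,"ty":-5,"tz":5,"turn":0},
    {"tx":24,"ty":-5,"tz":10,"turn":0},
    {"tx":20,"ty":-5,"tz":10,"turn":0},
    {"tx":0,"ty":0,"tz":0,"turn":0}
  ]
}}

```text
clock: 25.38
tool_pos: [0.5672, -0.4754, 0.0457]
ee_rot: [-3.021, 0.847, 0.025]
contact_force: [0.1, 0.1, -0.7]
width: 0.256
finger_force: 0.0
```

Run:
```python
from h import *
go(*J(-.2,-.18),.06,58)
w=cam("wrist")
rims(w,.036,.0425,[(0,0),(0,.09),(0,-.09)])
# bystanders: compare top images
a=load("top0")["color"].astype(int);b=cam("top");b=b["color"].astype(int)
df=np.abs(a-b).sum(2)>90
for n,(x0,y0,x1,y1) in dict(sealant=(275,120,310,165),nipple=(255,170,285,200),measure=(272,225,325,270),red=(228,132,265,170)).items(): print(n,df[y0:y1,x0:x1].sum())
print(observe()["contact_force"],observe()["clock"])
```

```text
clock 25.38 pos [ 0.5672 -0.4754  0.0457] head 58.7 turn 0.7 tx,ty,tz [  6.6  -8.2 -14.4] F [ 0.1  0.1 -0.7] jig [-0.2082 -0.1731] tilt [-0.015  0.008 -1.   ]
rim (0, 0) -> [0 0] 0
rim (0, 0.09) -> [0.   0.09] 0
rim (0, -0.09) -> [ 0.0008 -0.0923] 845
sealant 0
nipple 0
measure 0
red 0
[-0.9760407  -0.42158958  0.79789342] 25.4833
```

The caps read (0.001, 0.088), (0.001, -0.002) and (0.001, -0.092) in jig coordinates: an even row at 90 mm pitch. The bystanders haven't moved.

```bash
python3 -c "
from workcell import bot
print(bot.job_done())"
```

```text
the job is handed in; nothing more can be done
None
```

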